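# Press the dial knob back onto the bedside fan regulator

### The arm

A 6-joint arm with a two-finger parallel gripper is mounted at the origin on the work surface. World frame = base frame: x ahead of the robot, y to its left, z up, the work surface at z = 0. Lengths are in m, angles in rad, forces in N, time in s.
With the tool pointing down it reaches from about 0.3 to 1 m from the base axis. Payload 5.1 kg.
Tool frame: the origin (TCP) lies at the very end of the fingers, on their centre line; the grasp point (between the pads) lies 19 mm behind it; z points along the fingers, y is the line along which they close (so a half turn about z gives the same grasp; the last joint's range is limited). The gripper opens to 95 mm and grips with 3 to 60 N. Pads are 20 mm wide; open, the fingers measure 119 mm over their backs; the gripper's body (75 mm by 180 mm) begins 59 mm behind the grasp point.
Start: joints at [-1.199, 0.124, 1.65, -0, 1.367, -0.083], TCP at [0.286, -0.584, 0.185] pointing down, gripper open.
Joint ranges: [-2.61, 2.61], [-1.02, 2.33], [0.03, 2.71], [-1.35, 4.49], [0.32, 2.68], [-2.91, 2.91]. Speed limits (rad/s): [2.57, 2.57, 3.14, 3.14, 3.14, 3.14].

### API

Orientations are given as [roll, pitch, yaw] about the fixed x, y, z axes, in that order (R = Rz(yaw) Ry(pitch) Rx(roll)).
In Python, from bench import env gives the robot as it stands.
- The arm moves only by the tool drive_tool, never from a script. Its argument "deltas" is a list of rows, each a list of 3 entries, a list of its own where there are three numbers: the shift along the tool's x, y, z scaled (see below), then the turn, a rotation vector about the tool's x, y, z scaled (see below), then the closure, from -1 (fully open) to 1 (shut). In form: [[[tx, ty, tz], [ax, ay, az], fingers], ...]. A call has 1 to 20 rows; each row is the pose to reach, as a shift and turn from the pose commanded when the call began, along the tool's axes at that moment; what a row does not reach only later rows make up. The controller multiplies each number of a shift by 200 mm and each number of a turn by 120 degrees. A row lasts 1/10 s, in which the tool goes at most 50 mm and 8.59 degrees, less where a joint would pass 70% of its speed; a pose out of reach is approached as far as the arm can. A call with a number of a shift or a turn outside -1 to 1 is refused whole. A call with a gripper value outside its range is refused whole. The fingers move at their own pace and stop on an object; "newtons" is the grip in N (left out, the last holds). Time passes only in rows, so rows that repeat a pose let the fingers close. It gives the time, the measured TCP pose, the force, the opening and the grip force at its end, in the units of the state.
- env.get_obs(): the state, without advancing time (a new reading comes with each control period).
- env.capture(name): name is "scene" or "top" or "wrist"; returns a dict with "img" (420x560x3 uint8, red, green, blue), "vertical_fov" (degrees; the focal length in pixels is half the picture's height over the tangent of half this angle, whatever the lens; pixels are square), "cx", "cy" (the principal point, pixels), "D" ([k1, k2, p1, p2, k3] as OpenCV has them; the pictures are not rectified), "pose" (4x4, takes a point from camera to world coordinates). Camera axes: x right, y down, z forward; pixel columns grow to the right and rows downward; lengths in m; the calibration is good to about 2 mm. A picture is of the moment at which its call begins. There is no depth.
- env.job_done(): hands the job in; it is judged then, once.
The state is a dict: "time_s": time; "q": joint angles; "joint_vel": joint speeds; "effort": joint torques, N m; "ee_pos": TCP position; "eef_rot": TCP orientation; "force": force on the tool from outside, world axes, zero at the start; "moment": the same for the moment, N m; "finger_gap": finger opening in m; "finger_force": force on a finger pad.
Only numpy, scipy, OpenCV 4.12 (cv2) and the standard library are available. Lean on these libraries where they do the work, as an engineer would, in place of code of your own. Each camera call takes 0.05 s, during which the arm holds its last target. There are 200 camera calls.

### The job

The pointer knob has come off the bedside fan regulator. Pick up the loose pointer knob (not the round jar lid), turn it so that its nose points the way the flat of the bare D-shaped spindle faces, and push it down onto that spindle until it snaps fully home against the box; then let go. Leave the jar lid where it is.

Things in the scene. Friction and masses are not known exactly. Their poses are not given: they have to be found in the camera images.
- knob: Loose black pointer knob, bore down, 45 g. Origin: centre of underside, z up. Round skirt 52 mm across, 30 high; on it a grip bar 14 mm wide (y), x -25 to +25, z 30 to 58 mm. The +x end runs to a pointed nose at x = 32, white line on top; the -x end is square. D bore 34 mm across, 26 deep; its flat, a 6 mm high lip at the mouth, is 6 mm from the axis on the nose (+x) side.
- spindle: Bare fixed dark steel D-spindle upright on the regulator box. Origin: centre of its foot on the box top, z up. 26 mm across, 24 high, top 6 mm tapered; the flat, 2 mm from the axis, faces +x. A bright sprung catch sticks out 10 mm from the flat, yields to an 8 to 18 N push, then snaps over the knob's lip. The knob enters with its +x along this +x (15 deg, 4 mm play); home, both origins coincide.
- regulator: White plastic box, 110 (x) by 220 (y) mm, 40 mm high, fixed. Origin: centre of underside. Its two spindles stand on its top at y = -55 and +55 mm: one is bare (the one to use, on either side); the other already carries an identical knob, fixed, reaching 58 mm above the box. Neither turns.
- lid: Bystander to leave alone: round black plastic jar lid, 60 mm across, 48 mm high with a small round button on top; no pointer, no bore. Origin: centre of underside.
Not all that is in view belongs to the job. What is shaped like the knob but pink or turquoise is not meant.

How it is judged:
By the outcome, as a careful person would: the job done as asked, in the order asked, and still so for the second after the job is handed in, with the robot touching nothing.
It also fails if it takes over 35 s, if anything falls off the work surface, if the arm or the gripper's body presses on something with over 40 N, if the wrist force passes 120 N, or if a joint passes its speed limit or range.

## Working session

There is one attempt and no reset: what is moved stays moved. The work goes in short steps, Python scripts to look and compute and a tool call to move; the robot and the scene stay as the last step left them, time stands still between calls to the robot, and variables do not carry over. Pictures are saved under pics/ and viewed, at most 10 in all, crops included, and the job is handed in when it is done.

Besides the shell and the picture viewer there is one more tool, called after "Emit:" in YAML: its name, and indented under it one key for each argument. drive_tool: Moves the arm, as the interface text tells. Shifts and turns lie within -1 to 1; 1 stands for 200 mm of shift or 120 degrees of turn. Its arguments: {"type":"object","properties":{"deltas":{"type":"array","items":{"type":"array"}},"newtons":{"type":"number"}},"required":["deltas"]}

```bash
mkdir -p pics
cat > h.py <<'E'
import numpy as np, cv2
from scipy.spatial.transform import Rotation as R
from bench import env
def K(c):
    f=c["img"].shape[0]/2/np.tan(np.radians(c["vertical_fov"])/2)
    return np.array([[f,0,c["cx"]],[0,f,c["cy"]],[0,0,1]])
def onplane(c,px,z):
    p=cv2.undistortPoints(np.array(px,float).reshape(-1,1,2),K(c),np.array(c["D"],float)).reshape(-1,2)
    T=np.array(c["pose"]); d=np.c_[p,np.ones(len(p))]@T[:3,:3].T; o=T[:3,3]
    return o+d*((z-o[2])/d[:,2])[:,None]
def topix(c,P):
    T=np.linalg.inv(np.array(c["pose"])); P=np.array(P,float).reshape(-1,3)
    return cv2.projectPoints(P,cv2.Rodrigues(T[:3,:3])[0],T[:3,3],K(c),np.array(c["D"],float))[0].reshape(-1,2)
def save(n,im): cv2.imwrite("pics/"+n,cv2.cvtColor(im,cv2.COLOR_RGB2BGR))
E
python3 - <<'E'
from h import *
import pickle
t=env.capture("top"); s=env.capture("scene"); pickle.dump((t,s),open("c.pkl","wb"))
save("top.png",t["img"]); save("scene.png",s["img"])
print(np.round(t["pose"],3),np.round(s["pose"],3),t["vertical_fov"],t["D"])
o=env.get_obs();print(o["time_s"],o["ee_pos"],o["eef_rot"],o["finger_gap"])
E
```

```text
[[-0.003 -0.982  0.187  0.319]
 [-1.    -0.001 -0.023  0.002]
 [ 0.023 -0.187 -0.982  0.827]
 [ 0.     0.     0.     1.   ]] [[-0.102  0.738 -0.667  1.052]
 [ 0.995  0.082 -0.062  0.034]
 [ 0.009 -0.67  -0.742  0.688]
 [ 0.     0.     0.     1.   ]] 55.73246643175156 [-0.0853592  0.         0.         0.         0.       ]
0.1 [ 0.285252   -0.58335809  0.18339735] [-3.13969980e+00 -1.35534814e-04  4.54778588e-01] 0.0950780360207449
```

View pics/top.png

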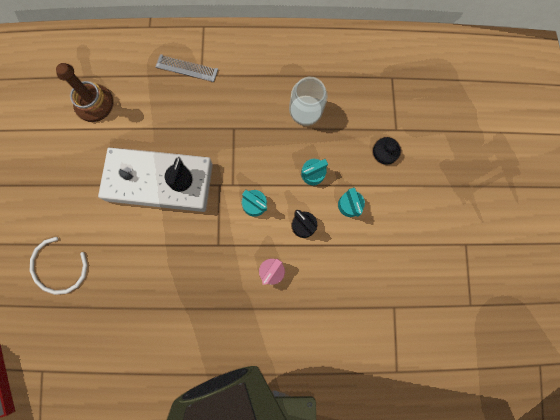

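View pics/scene.png

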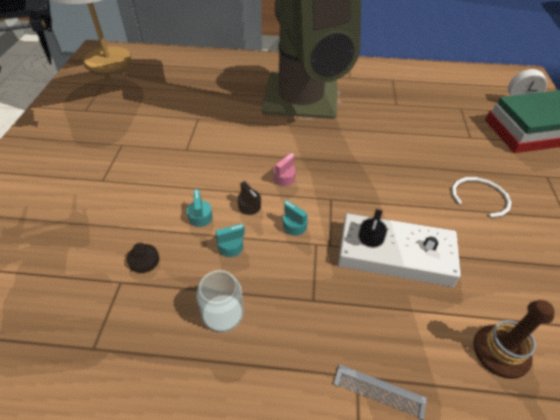

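Top view: the candidates are the black pointer knob at (304,224), the black round lid at (387,151) and the fixed black knob on the box at (178,175). The turquoise knobs at (315,172), (255,203) and (351,203) and the pink one at (272,272) are excluded by colour. The loose black item at (304,224) has a nose and a white line, so it is the knob. The bare spindle is at (126,173). I'll confirm with one crop.

Run:
```python
from h import *
import pickle
t,s=pickle.load(open("c.pkl","rb"))
a=cv2.resize(t["img"][190:250,265:345],(400,300),interpolation=2)
b=cv2.resize(t["img"][145:205,95:175],(400,300),interpolation=2)
e=cv2.resize(t["img"][120:180,347:427],(400,300),interpolation=2)
f=cv2.resize(s["img"][215:275,390:470],(400,300),interpolation=2)
save("crop.png",np.vstack([np.hstack([a,b]),np.hstack([e,f])]))
print("knob",onplane(t,[(304,226)],0.03),"nose",onplane(t,[(295,211)],.058))
print("spin",onplane(t,[(126,173)],0.06),onplane(s,[(431,243)],0.06), "fixedknob",onplane(t,[(178,175)],.07))
print("box",onplane(t,[(108,149),(213,156),(210,210),(100,201)],.04))
w=env.capture("wrist"); print(np.round(w["pose"],3),w["vertical_fov"],w["D"])
```

```text
knob [[ 0.4394157  -0.08242566  0.03      ]] nose [[ 0.46511103 -0.06218653  0.058     ]]
spin [[0.5419662  0.27645922 0.06      ]] [[0.55116588 0.27829686 0.06      ]] fixedknob [[0.5348099  0.16879851 0.07      ]]
box [[0.60010116 0.32586045 0.04      ]
 [0.58419984 0.10461632 0.04      ]
 [0.47033344 0.10765439 0.04      ]
 [0.48870934 0.33348547 0.04      ]]
[[ 0.44  -0.862 -0.251  0.357]
 [-0.898 -0.423 -0.121 -0.548]
 [-0.002  0.279 -0.96   0.384]
 [ 0.     0.     0.     1.   ]] 69.63644478494092 [-0.04477584  0.          0.          0.          0.        ]
```

View pics/crop.png

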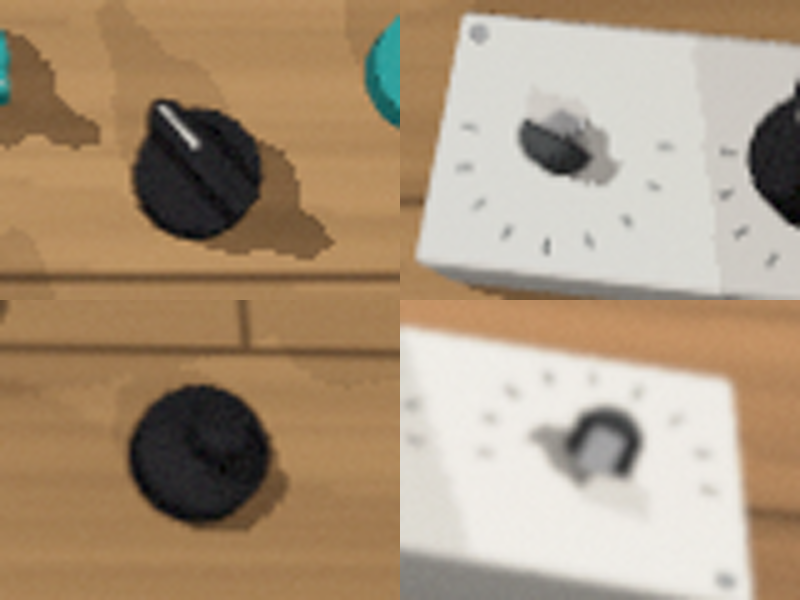

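The crop confirms it: top left is the black pointer knob with its white line (nose up-left), and bottom left is the round lid with its button, not wanted. On the right is the bare spindle, with the flat and bright catch facing up-right in the top view. I'll move over the knob.

Emit:
drive_tool:
  deltas:
    - [[0.9, -0.96, 0], [0, 0, -0.11], -0.3]
    - [[0.9, -0.96, 0], [0, 0, -0.11], -0.3]
    - [[0.9, -0.96, 0], [0, 0, -0.11], -0.3]
    - [[0.9, -0.96, 0], [0, 0, -0.11], -0.3]
    - [[0.9, -0.96, 0], [0, 0, -0.11], -0.3]
    - [[0.9, -0.96, 0], [0, 0, -0.11], -0.3]
    - [[0.9, -0.96, 0], [0, 0, -0.11], -0.3]

```text
time_s: 0.85
ee_pos: [0.3633, -0.3311, 0.1845]
eef_rot: [3.141, 0.0, 0.688]
force: [-0.1, -0.4, 0.6]
finger_gap: 0.0619
finger_force: 0.0
```

```bash
cat >> h.py <<'E'
def go(p,yaw):
    o=env.get_obs(); r=R.from_euler("xyz",o["eef_rot"]); t=R.from_euler("xyz",[np.pi,0,np.radians(yaw)])
    d=r.inv().apply(np.array(p)-o["ee_pos"])/.2; a=np.degrees((r.inv()*t).as_rotvec())/120
    print("t",o["time_s"],"pos",np.round(o["ee_pos"],4),"rpy",np.round(np.degrees(o["eef_rot"]),1),"gap",o["finger_gap"],"q6",round(o["q"][5],2))
    print("GO shift",np.round(d,3),"turn",np.round(a,3))
E
python3 -c "
from h import *
go([.435,-.085,.165],39)"
```

```text
t 0.85 pos [ 0.3633 -0.3311  0.1845] rpy [180.    0.   39.4] gap 0.061915996847082676 q6 0.03
GO shift [ 1.058 -0.723  0.097] turn [0.    0.    0.004]
```

Emit:
drive_tool:
  deltas:
    - [[1.0, -0.72, 0.1], [0, 0, 0], -0.3]
    - [[1.0, -0.72, 0.1], [0, 0, 0], -0.3]
    - [[1.0, -0.72, 0.1], [0, 0, 0], -0.3]
    - [[1.0, -0.72, 0.1], [0, 0, 0], -0.3]
    - [[1.0, -0.72, 0.1], [0, 0, 0], -0.3]
    - [[1.0, -0.72, 0.1], [0, 0, 0], -0.3]
    - [[1.0, -0.72, 0.1], [0, 0, 0], -0.3]
    - [[1.0, -0.72, 0.1], [0, 0, 0], -0.3]

```text
time_s: 1.65
ee_pos: [0.4268, -0.0961, 0.1647]
eef_rot: [3.141, 0.001, 0.683]
force: [-0.6, -0.8, 0.3]
finger_gap: 0.0621
finger_force: 0.0
```

Run:
```python
from h import *
import pickle
w=env.capture("wrist"); pickle.dump(w,open("w1.pkl","wb")); im=w["img"]; save("w1.png",im)
hsv=cv2.cvtColor(im,cv2.COLOR_RGB2HSV)
m=(hsv[...,2]<70).astype(np.uint8)*255
cs,_=cv2.findContours(m,cv2.RETR_EXTERNAL,cv2.CHAIN_APPROX_SIMPLE)
for c in cs:
    if cv2.contourArea(c)>400: print(cv2.boundingRect(c),cv2.contourArea(c),cv2.minEnclosingCircle(c))
print(topix(w,[[.4394,-.0824,.03],[.465,-.062,.058]]))
```

```text
(348, 261, 138, 83) 6980.5 ((416.5, 306.0), 69.377685546875)
(0, 257, 560, 163) 58345.0 ((279.5, 350.0), 287.8911437988281)
(332, 234, 48, 55) 1388.0 ((357.0, 260.5), 33.20024871826172)
(183, 234, 48, 54) 1401.5 ((205.0, 260.5), 33.81208038330078)
(266, 146, 39, 45) 590.0 ((284.8280944824219, 168.0834503173828), 22.3101806640625)
(463, 134, 57, 50) 2085.0 ((490.929443359375, 160.549072265625), 28.2819766998291)
[[279.12541979 173.96072831]
 [279.26494811 146.90630005]]
```

View pics/w1.png

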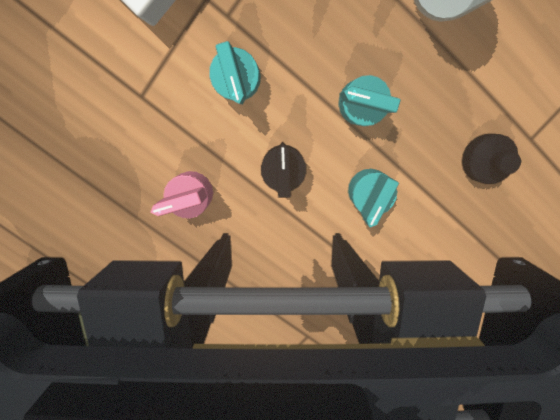

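The wrist view shows the black knob at (283,168), with its white line from (283,146) to (283,167). The fingertips are at (228,237) and (337,237). I'll measure the line and the skirt on their planes.

Run:
```python
from h import *
import pickle
w=pickle.load(open("w1.pkl","rb")); im=w["img"]
hsv=cv2.cvtColor(im,cv2.COLOR_RGB2HSV)
sub=np.zeros(im.shape[:2],bool); sub[138:202,258:310]=1
wh=sub&(hsv[...,2]>150)&(hsv[...,1]<70)
ys,xs=np.nonzero(wh); P=onplane(w,np.c_[xs,ys],.058)[:,:2]
m=P.mean(0); d=np.linalg.svd(P-m)[2][0]; d*=np.sign(d@[1,1])
print(len(xs),"line mid",m,"yaw",np.degrees(np.arctan2(d[1],d[0])),"ext",np.ptp((P-m)@d), "tip",m+d*((P-m)@d).max())
bl=(sub&(hsv[...,2]<75)&(hsv[...,1]<120)).astype(np.uint8); bl=cv2.morphologyEx(bl,cv2.MORPH_OPEN,np.ones((3,3)))
ys,xs=np.nonzero(bl); Q=onplane(w,np.c_[xs,ys],.03)[:,:2]
n=np.array([-d[1],d[0]]); s=(Q-m)@n; print("lateral extent",s.min(),s.max(),"along",((Q-m)@d).min(),((Q-m)@d).max())
i=s.argmin(),s.argmax(); print(xs[list(i)],ys[list(i)],Q[list(i)].mean(0))
go([*m,.2],np.degrees(np.arctan2(d[1],d[0])))
```

```text
64 line mid [ 0.45875995 -0.07160636] yaw 42.29235399999771 ext 0.021354057665535116 tip [ 0.46677685 -0.0643135 ]
lateral extent -0.023280628154052716 0.024093527204437973 along -0.04655810117974941 0.009001976863463754
[304 262] [163 172] [ 0.44773909 -0.08108242]
t 1.7 pos [ 0.4266 -0.0962  0.1647] rpy [180.    0.   39.1] gap 0.06179886592208896 q6 0.54
GO shift [ 0.202  0.006 -0.177] turn [ 0.     0.    -0.027]
```

```bash
python3 -c "
from h import *
go([.4455,-.084,.035],41.5)"
```

```text
t 1.7 pos [ 0.4266 -0.0962  0.1647] rpy [180.    0.   39.1] gap 0.06179886592208896 q6 0.54
GO shift [0.112 0.012 0.648] turn [ 0.    0.   -0.02]
```

Emit:
drive_tool:
  deltas:
    - [[0.112, 0.012, 0.1], [0, 0, -0.02], -0.3]
    - [[0.112, 0.012, 0.3], [0, 0, -0.02], -0.3]
    - [[0.112, 0.012, 0.45], [0, 0, -0.02], -0.3]
    - [[0.112, 0.012, 0.58], [0, 0, -0.02], -0.3]
    - [[0.112, 0.012, 0.645], [0, 0, -0.02], -0.3]
    - [[0.112, 0.012, 0.645], [0, 0, -0.02], -0.3]
    - [[0.112, 0.012, 0.645], [0, 0, -0.02], 1]
    - [[0.112, 0.012, 0.645], [0, 0, -0.02], 1]
    - [[0.112, 0.012, 0.645], [0, 0, -0.02], 1]
    - [[0.112, 0.012, 0.645], [0, 0, -0.02], 1]
    - [[0.112, 0.012, 0.645], [0, 0, -0.02], 1]
    - [[0.112, 0.012, 0.645], [0, 0, -0.02], 1]
    - [[0.112, 0.012, 0.645], [0, 0, -0.02], 1]
  newtons: 35

```text
time_s: 3.0
ee_pos: [0.4455, -0.0819, 0.0356]
eef_rot: [3.141, -0.0, 0.727]
force: [-0.1, 0.9, 0.2]
finger_gap: 0.011
finger_force: 0.0
```

```bash
python3 -c "
from h import *
go([.4455,-.084,.2],41.5)"
```

```text
t 3.0 pos [ 0.4455 -0.0819  0.0356] rpy [180.   -0.   41.7] gap 0.011044765936946265 q6 0.54
GO shift [-0.007  0.008 -0.822] turn [ 0.    -0.     0.001]
```

Emit:
drive_tool:
  deltas:
    - [[0, 0, 0], [0, 0, 0], 1]
    - [[0, 0, 0], [0, 0, 0], 1]

```text
time_s: 3.2
ee_pos: [0.4454, -0.0819, 0.0355]
eef_rot: [-3.141, 0.0, 0.727]
force: [-0.1, -0.6, 0.5]
finger_gap: 0.0009
finger_force: 0.0
```

Run:
```python
from h import *
w=env.capture("wrist"); t=env.capture("top"); save("w2.png",np.vstack([w["img"][80:380,80:480],cv2.resize(t["img"][190:250,255:335],(400,300))]))
```

```text
(no output)
```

View pics/w2.png

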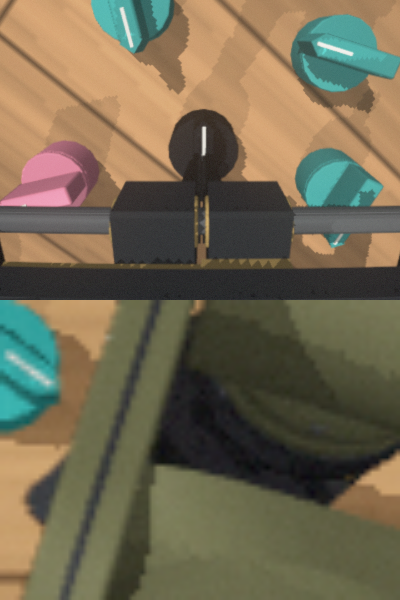

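The fingers closed behind the knob; its line now shows at about wrist px (284,206) to (284,236). I'll re-measure from this view.

Run:
```python
from h import *
import pickle
w=env.capture("wrist"); im=w["img"]; hsv=cv2.cvtColor(im,cv2.COLOR_RGB2HSV)
sub=np.zeros(im.shape[:2],bool); sub[185:258,245:325]=1
wh=sub&(hsv[...,2]>150)&(hsv[...,1]<70)
ys,xs=np.nonzero(wh); P=onplane(w,np.c_[xs,ys],.058)[:,:2]; m=P.mean(0); d=np.linalg.svd(P-m)[2][0]; d*=np.sign(d@[1,1])
print("px",xs.min(),xs.max(),ys.min(),ys.max(),"mid",m,"yaw",np.degrees(np.arctan2(d[1],d[0])),"ext",np.ptp((P-m)@d),"tip",m+d*((P-m)@d).max())
bl=(sub&(hsv[...,2]<75)&(hsv[...,1]<120)); ys,xs=np.nonzero(bl); Q=onplane(w,np.c_[xs,ys],.03)[:,:2]
print("skirt front row",ys.min(),Q[ys.argmin()],"widest",[ (r,xs[ys==r].min(),xs[ys==r].max()) for r in range(205,258,8)])
o=env.get_obs(); p=o["ee_pos"]; print("TCP",p,"proj",topix(w,p), "w1 proj")
w1=pickle.load(open("w1.pkl","rb")); print(topix(w1,[.4266,-.0962,.1647]), np.round(w1["pose"],3), np.round(w["pose"],3))
```

```text
px 282 285 207 234 mid [ 0.45981705 -0.07058399] yaw 41.51350982889543 ext 0.01781629228845108 tip [ 0.46631188 -0.06483512]
skirt front row 190 [ 0.46779864 -0.06045943] widest [(205, np.int64(256), np.int64(310)), (213, np.int64(254), np.int64(312)), (221, np.int64(251), np.int64(315)), (229, np.int64(250), np.int64(317)), (237, np.int64(250), np.int64(316)), (245, np.int64(254), np.int64(313)), (253, np.int64(260), np.int64(306))]
TCP [ 0.44544142 -0.08199117  0.03553972] proj [[281.70627257 234.24714028]] w1 proj
[[281.74197727 234.45555472]] [[ 0.632 -0.744 -0.216  0.489]
 [-0.775 -0.606 -0.177 -0.045]
 [ 0.001  0.28  -0.96   0.365]
 [ 0.     0.     0.     1.   ]] [[ 0.665 -0.717 -0.208  0.505]
 [-0.747 -0.639 -0.186 -0.028]
 [ 0.     0.279 -0.96   0.236]
 [ 0.     0.     0.     1.   ]]
```

Run:
```python
from h import *
s=env.capture("scene"); w=env.capture("wrist")
p=topix(s,[.445,-.083,.04])[0].astype(int); print(p, topix(s,env.get_obs()["ee_pos"]))
a=cv2.resize(s["img"][p[1]-50:p[1]+40,p[0]-60:p[0]+60],(800,600),interpolation=2)[:,200:600]
b=cv2.resize(w["img"][180:280,235:335-0],(400,400),interpolation=2); b=np.vstack([b,np.zeros((200,400,3),np.uint8)])
save("s3.png",np.hstack([a,b]))
```

```text
[249 194] [[249.55661082 195.76834525]]
```

View pics/s3.png

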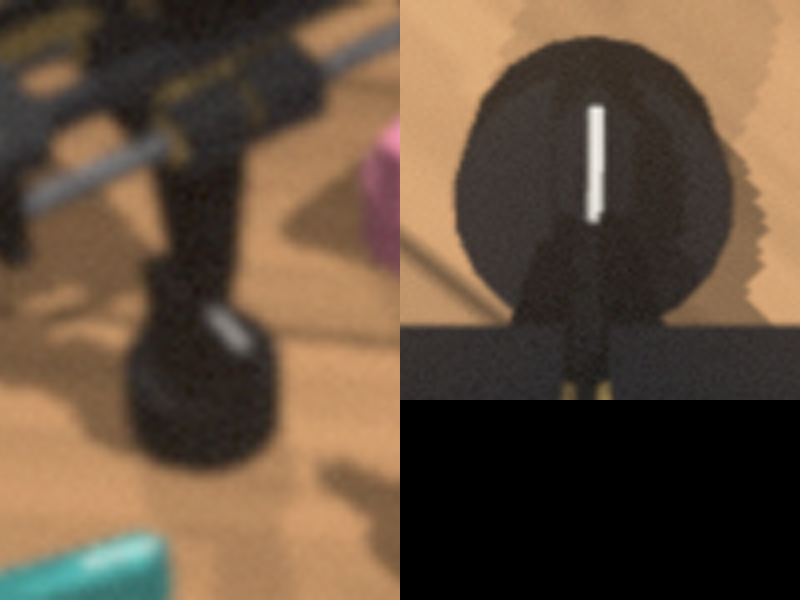

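The scene crop (left) shows the fingers ending at the top of the bar, about (205,300). The wrist crop shows the closed tips covering the line's rear end at about (595,225). So the tips seem to be above the bar even though the TCP reads 35 mm. I'll check the tip geometry against the w1 picture.

Run:
```python
from h import *
import pickle
w=pickle.load(open("w1.pkl","rb")); r=R.from_euler("xyz",np.radians([180,0,39.1])); p=np.array([.4266,-.0962,.1647])
for dz in (0,-.01,-.02,-.03):
  print(dz,[np.round(topix(w,p+r.apply([x,y,dz]))[0]).tolist() for x in(-.01,.01) for y in (-.031,.031)])
m=(cv2.cvtColor(w["img"],cv2.COLOR_RGB2GRAY)<70)
for row in range(232,262,4):
  x=np.nonzero(m[row,150:420])[0]+150; print(row,x[x<282][[0,-1]] if (x<282).any() else 0,x[x>282][[0,-1]] if (x>282).any() else 0)
```

```text
0 [[239.0, 247.0], [325.0, 247.0], [238.0, 221.0], [326.0, 221.0]]
-0.01 [[237.0, 253.0], [327.0, 253.0], [236.0, 226.0], [328.0, 226.0]]
-0.02 [[235.0, 260.0], [329.0, 260.0], [233.0, 232.0], [330.0, 232.0]]
-0.03 [[232.0, 267.0], [331.0, 267.0], [231.0, 238.0], [333.0, 238.0]]
232 0 0
236 [222 229] [334 340]
240 [219 229] [334 343]
244 [214 229] [333 348]
248 [211 229] [333 351]
252 [208 230] [333 354]
256 [204 230] [333 357]
260 [201 230] [332 361]
```

The picture puts the real tips about 25–28 mm short of the reported TCP, so I need to go about 25 mm lower. I'll lift slightly, open, and descend while watching the force.

Emit:
drive_tool:
  deltas:
    - [[-0.01, 0.007, -0.05], [0, 0, 0], -0.3]
    - [[-0.01, 0.007, -0.05], [0, 0, 0], -0.3]
    - [[-0.01, 0.007, -0.05], [0, 0, 0], -0.3]
    - [[-0.01, 0.007, -0.05], [0, 0, 0], -0.3]
    - [[-0.01, 0.007, -0.05], [0, 0, 0], -0.3]
    - [[-0.01, 0.007, -0.05], [0, 0, 0], -0.3]
    - [[-0.01, 0.007, 0.03], [0, 0, 0], -0.3]
    - [[-0.01, 0.007, 0.07], [0, 0, 0], -0.3]
    - [[-0.01, 0.007, 0.1], [0, 0, 0], -0.3]
    - [[-0.01, 0.007, 0.12], [0, 0, 0], -0.3]
    - [[-0.01, 0.007, 0.12], [0, 0, 0], -0.3]

```text
time_s: 4.55
ee_pos: [0.4445, -0.0842, 0.011]
eef_rot: [-3.141, 0.001, 0.727]
force: [0.1, 0.5, 0.0]
finger_gap: 0.0617
finger_force: 0.0
```

Emit:
drive_tool:
  deltas:
    - [[0, 0, 0], [0, 0, 0], 1]
    - [[0, 0, 0], [0, 0, 0], 1]
    - [[0, 0, 0], [0, 0, 0], 1]
    - [[0, 0, 0], [0, 0, 0], 1]
    - [[0, 0, 0], [0, 0, 0], 1]
    - [[0, 0, 0], [0, 0, 0], 1]
    - [[0, 0, 0], [0, 0, 0], 1]
    - [[0, 0, 0], [0, 0, 0], 1]
  newtons: 35

```text
time_s: 5.35
ee_pos: [0.4449, -0.0844, 0.0116]
eef_rot: [3.142, -0.0, 0.727]
force: [-0.2, 0.4, 1.1]
finger_gap: 0.0136
finger_force: 35.0
```

```bash
python3 -c "
from h import *
go([.45,.11,.16],0)
go([.485,.315,.16],-32)"
```

```text
t 5.35 pos [ 0.4449 -0.0844  0.0116] rpy [180.   -0.   41.7] gap 0.013614854395958319 q6 0.54
GO shift [ 0.665 -0.709 -0.742] turn [ 0.    -0.     0.347]
t 5.35 pos [ 0.4449 -0.0844  0.0116] rpy [180.   -0.   41.7] gap 0.013614854395958319 q6 0.54
GO shift [ 1.477 -1.359 -0.742] turn [-0.    -0.     0.614]
```

Emit:
drive_tool:
  deltas:
    - [[0, 0, -0.2], [0, 0, 0], 1]
    - [[0, 0, -0.4], [0, 0, 0], 1]
    - [[0, 0, -0.6], [0, 0, 0], 1]
    - [[0, 0, -0.74], [0, 0, 0.05], 1]
    - [[0.665, -0.709, -0.74], [0, 0, 0.347], 1]
    - [[0.665, -0.709, -0.74], [0, 0, 0.347], 1]
    - [[0.665, -0.709, -0.74], [0, 0, 0.347], 1]
    - [[0.665, -0.709, -0.74], [0, 0, 0.347], 1]
    - [[0.665, -0.709, -0.74], [0, 0, 0.347], 1]
    - [[0.665, -0.709, -0.74], [0, 0, 0.347], 1]
    - [[0.665, -0.709, -0.74], [0, 0, 0.347], 1]

```text
time_s: 6.45
ee_pos: [0.4498, 0.11, 0.1593]
eef_rot: [3.141, 0.001, 0.003]
force: [0.0, 0.3, -0.0]
finger_gap: 0.0134
finger_force: 35.0
```

```bash
python3 -c "
from h import *
go([.485,.315,.16],-32)"
```

```text
t 6.45 pos [0.4498 0.11   0.1593] rpy [180.    0.    0.2] gap 0.013426287412140938 q6 1.69
GO shift [ 0.18  -1.024 -0.004] turn [0.    0.    0.268]
```

Emit:
drive_tool:
  deltas:
    - [[0.18, -1.0, 0], [0, 0, 0.268], 1]
    - [[0.18, -1.0, 0], [0, 0, 0.268], 1]
    - [[0.18, -1.0, 0], [0, 0, 0.268], 1]
    - [[0.18, -1.0, 0], [0, 0, 0.268], 1]
    - [[0.18, -1.0, 0], [0, 0, 0.268], 1]
    - [[0.18, -1.0, 0], [0, 0, 0.268], 1]
    - [[0.18, -1.0, 0], [0, 0, 0.268], 1]

```text
time_s: 7.15
ee_pos: [0.4862, 0.3086, 0.1591]
eef_rot: [3.14, 0.0, -0.561]
force: [0.4, 0.1, -0.8]
finger_gap: 0.0141
finger_force: 35.0
```

Run:
```python
from h import *
import pickle
w=env.capture("wrist"); o=env.get_obs(); pickle.dump((w,o),open("w4.pkl","wb"))
save("w4.png",w["img"]); go([.485,.315,.16],-32); print(topix(w,[.547,.277,.064]))
```

```text
t 7.2 pos [0.4862 0.3083 0.1592] rpy [179.9  -0.  -32.2] gap 0.013529171161095118 q6 2.6
GO shift [-0.023 -0.025 -0.004] turn [ 0.001 -0.    -0.002]
[[276.79171192 128.43139934]]
```

View pics/w4.png

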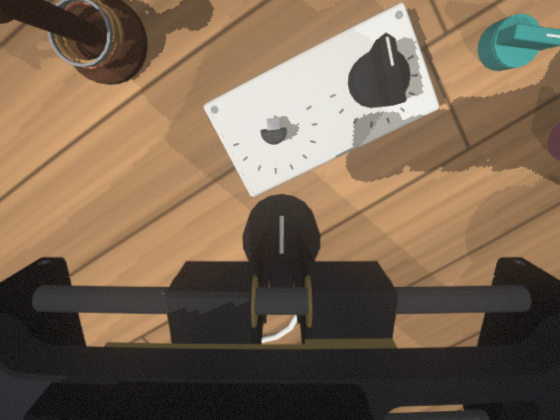

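The wrist view shows the dark D of the bare spindle at (273,135), with its flat edge nearly horizontal at row 131 and facing up. The fixed knob is at (380,75). The held knob is at (282,232) with its nose up and the line at column 281. Next I'll measure the spindle centre, the flat direction and the held knob's offset.

Run:
```python
from h import *
import pickle
w,o=pickle.load(open("w4.pkl","rb")); im=w["img"]; g=cv2.cvtColor(im,cv2.COLOR_RGB2GRAY)
m=np.zeros_like(g); m[118:152,252:300]=(g[118:152,252:300]<85)*255
c=max(cv2.findContours(m,0,2)[0],key=cv2.contourArea)
for z in(.064,.055):
  P=onplane(w,c.reshape(-1,2),z)[:,:2].astype(np.float32)
  hull=cv2.convexHull(P).reshape(-1,2); e=np.roll(hull,-1,0)-hull
  rect=cv2.minAreaRect(P*1000); print(z,"rect",rect)
  for y in (-20,-30,-40):
    pass
# long edge
i=np.argsort(-np.linalg.norm(e,axis=1))[:3]
for k in i: print(hull[k],np.roll(hull,-1,0)[k],"normal yaw",np.degrees(np.arctan2(e[k][1],e[k][0]))+90)
# box top
hsv=cv2.cvtColor(im,cv2.COLOR_RGB2HSV)
b=((hsv[...,1]<50)&(hsv[...,2]>110)).astype(np.uint8); b[210:]=0; b[:,450:]=0; b[:,:190]=0
b=cv2.morphologyEx(b,cv2.MORPH_OPEN,np.ones((3,3)))
cc=max(cv2.findContours(b,0,2)[0],key=cv2.contourArea)
Q=onplane(w,cc.reshape(-1,2),.04)[:,:2].astype(np.float32); (cx,cy),s,a=cv2.minAreaRect(Q*1000); print("box",cx,cy,s,a, cv2.boundingRect(cc))
box=cv2.boxPoints(((cx,cy),s,a)); 
u=[box[1]-box[0],box[2]-box[1]]; L=max(u,key=np.linalg.norm); L=L/np.linalg.norm(L); L*=np.sign(L[1]); print("spindle from box",np.array([cx,cy])+55*L,"box y dir",L)
# held knob
k=(g<75).astype(np.uint8); k[:190]=0; k[258:]=0; k[:,:235]=0; k[:,330:]=0
ck=max(cv2.findContours(k,0,2)[0],key=cv2.contourArea).reshape(-1,2); ck=ck[ck[:,1]<245]
zk=o["ee_pos"][2]-.0116+.03
H=onplane(w,ck,zk)[:,:2]; A=np.c_[2*H,np.ones(len(H))]; x=np.linalg.lstsq(A,(H**2).sum(1),rcond=None)[0]; rr=np.sqrt(x[2]+x[0]**2+x[1]**2)
r=R.from_euler("xyz",o["eef_rot"]); print("knob centre",x[:2],"r",rr,"in tool",r.inv().apply(np.r_[x[:2]-o["ee_pos"][:2],0]))
wl=(hsv[...,2]>110)&(hsv[...,1]<60); wl[:205]=0; wl[258:]=0; wl[:,:270]=0; wl[:,295:]=0
ys,xs=np.nonzero(wl); W=onplane(w,np.c_[xs,ys],zk+.028)[:,:2]; d=np.linalg.svd(W-W.mean(0))[2][0]; print("line yaw",np.degrees(np.arctan2(d[1],d[0])), "tool mid",r.inv().apply(np.r_[W.mean(0)-o["ee_pos"][:2],0]),np.ptp((W-W.mean(0))@d))
```

```text
0.064 rect ((551.8681030273438, 288.36749267578125), (3.8184335231781006, 0.9323554635047913), 57.83450698852539)
0.055 rect ((551.8031616210938, 288.9939270019531), (3.934720754623413, 0.9607608318328857), 57.83483123779297)
[0.5519202  0.29008234] [0.5503492  0.28758428] normal yaw -32.165276
[0.5522029  0.28872722] [0.552444   0.29091504] normal yaw 173.7113
[0.5503492  0.28758428] [0.5516797  0.28789523] normal yaw 103.15479
box 541.2362060546875 227.12521362304688 (218.12802124023438, 108.72593688964844) 83.86316680908203 (204, 3, 235, 194)
spindle from box [547.11588764 281.81003189] box y dir [0.1069033  0.99426943]
knob centre [0.49373722 0.30562493] r 0.0236438953780823 in tool [ 7.82981580e-03 -1.77475247e-03 -1.78317247e-06]
line yaw 146.8621584715893 tool mid [ 1.79438057e-02 -1.63957020e-03 -1.52344823e-06] 0.021154030219374325
```

Run:
```python
from h import *
import pickle
w,o=pickle.load(open("w4.pkl","rb")); im=w["img"]; g=cv2.cvtColor(im,cv2.COLOR_RGB2GRAY); hsv=cv2.cvtColor(im,cv2.COLOR_RGB2HSV)
def line(sl,z):
  wl=np.zeros(g.shape,bool); wl[sl]=((hsv[...,2]>110)&(hsv[...,1]<60))[sl]
  n,lab,st,_=cv2.connectedComponentsWithStats(wl.astype(np.uint8)); 
  ok=[i for i in range(1,n) if 20<st[i,4]<150]; print([st[i].tolist() for i in ok])
  i=max(ok,key=lambda i:st[i,4]); ys,xs=np.nonzero(lab==i); return onplane(w,np.c_[xs,ys],z)[:,:2]
F=line(np.s_[36:68,384:398],.098); f=F.mean(0); print("fixed line mid",f,"dist from axis",f-[.5354,.1724],np.linalg.norm(f-[.5354,.1724]))
# spindle: region dark blob
sub=g[115:155,250:300]; t,_=cv2.threshold(sub,0,255,cv2.THRESH_OTSU); print("otsu",t)
for th in (60,80,100):
  n,lab,st,ce=cv2.connectedComponentsWithStats((sub<th).astype(np.uint8)); i=1+np.argmax(st[1:,4]); ys,xs=np.nonzero(lab==i)
  P=onplane(w,np.c_[xs+250,ys+115],.064)[:,:2]; r=cv2.minAreaRect((P*1000).astype(np.float32)); print(th,st[i],ce[i]+[250,115],P.mean(0),r)
  top=[(x,ys[xs==x].min()+115) for x in range(xs.min()+4,xs.max()-3)]; T=onplane(w,np.array(top)+[250,0],.064)[:,:2]
  print("  flat edge yaw normal",np.degrees(np.arctan2(*(np.polyfit(T[:,1],T[:,0],1)[:1]*-1),1)),T.mean(0))
save("sp.png",np.hstack([cv2.resize(im[110:160,248:302],(432,400),interpolation=2)]))
```

```text
[[385, 36, 9, 30, 116], [392, 36, 6, 14, 33]]
fixed line mid [0.55182794 0.16714619] dist from axis [ 0.01642794 -0.00525381] 0.017247596506080973
otsu 177.0Traceback (most recent call last):
  File "<stdin>", line 13, in <module>
    return _wrapfunc(a, 'argmax', axis=axis, out=out, **kwds)
    return bound(*args, **kwds)
ValueError: attempt to get argmax of an empty sequence
```

Run:
```python
from h import *
import pickle
w,o=pickle.load(open("w4.pkl","rb")); im=w["img"]; g=cv2.cvtColor(im,cv2.COLOR_RGB2GRAY)
sub=g[115:155,250:300]; print(sub.min())
for th in (90,120):
  n,lab,st,ce=cv2.connectedComponentsWithStats((sub<th).astype(np.uint8)); i=1+np.argmax(st[1:,4]); ys,xs=np.nonzero(lab==i)
  P=onplane(w,np.c_[xs+250,ys+115],.064)[:,:2]; print(th,st[i],ce[i]+[250,115],P.mean(0))
  for k in range(ys.min(),ys.max()+1): print(k+115,xs[ys==k].min()+250,xs[ys==k].max()+250,end="; ")
  top=np.array([(x+250,ys[xs==x].min()+115) for x in range(xs.min()+4,xs.max()-3)]); T=onplane(w,top,.064)[:,:2]
  s=np.polyfit(T[:,1],T[:,0],1)[0]; print("\n flat normal yaw",np.degrees(np.arctan2(-s,1)),T.mean(0))
save("sp.png",cv2.resize(im[110:160,248:302],(432,400),interpolation=2))
```

```text
79
90 [20 13 16 16 55] [280.32727273 135.47272727] [0.53962971 0.27766889]
128 283 284; 129 280 285; 130 279 285; 131 279 285; 132 283 285; 133 283 285; 134 284 285; 135 283 284; 136 283 284; 137 283 283; 138 281 283; 139 280 282; 140 275 281; 141 270 279; 142 270 278; 143 273 273; 
 flat normal yaw 35.68654252901652 [0.54024615 0.28047814]
120 [ 11  13  26  16 308] [274.03896104 135.21428571] [0.54303883 0.28262797]
128 280 286; 129 279 286; 130 261 286; 131 261 286; 132 261 286; 133 261 286; 134 262 286; 135 262 286; 136 262 285; 137 263 284; 138 263 284; 139 264 283; 140 265 282; 141 266 280; 142 268 279; 143 270 277; 
 flat normal yaw -24.78875817799613 [0.54765552 0.28030157]
```

View pics/sp.png

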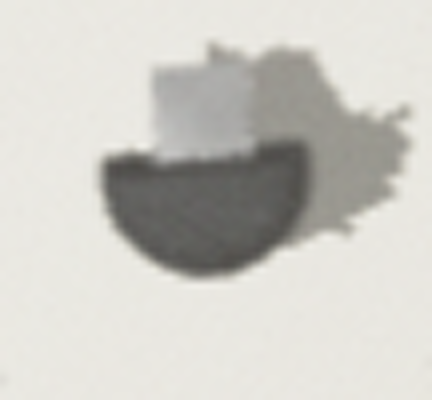

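The crop shows the D spindle: flat corners at crop (102,160) and (308,143), round bottom at (203,277), bright catch facing up at (203,112). In full-image pixels that is (260.8,130.0), (286.5,127.9) and (273.4,144.6).

Run:
```python
from h import *
import pickle
w,o=pickle.load(open("w4.pkl","rb"))
print("cam",np.array(w["pose"])[:3,3])
for z in (.058,.064):
  P=onplane(w,[(260.8,130.0),(286.5,127.9),(273.4,144.6)],z)[:,:2]; e=P[1]-P[0]
  yaw=np.degrees(np.arctan2(e[0],-e[1]))
  n=np.array([np.cos(np.radians(-yaw)),0]); n=np.array([-e[1],e[0]])/np.linalg.norm(e)
  yaw=np.degrees(np.arctan2(n[1],n[0]));c1=(P[0]+P[1])/2-.002*n; c2=P[2]+.013*n
  print(z,"width",np.linalg.norm(e),"yaw",yaw,"c from flat",c1,"c from round",c2)
c=(c1+c2)/2
go([c[0],c[1],.1],yaw)
```

```text
cam [0.55400309 0.26780247 0.35947196]
0.058 width 0.025073785289181152 yaw -27.569746520668126 c from flat [0.54630371 0.28096954] c from round [0.54703184 0.28230066]
0.064 width 0.024574758075080156 yaw -27.569746520668126 c from flat [0.54642167 0.2807259 ] c from round [0.54739993 0.28189236]
t 7.2 pos [0.4862 0.3083 0.1592] rpy [179.9  -0.  -32.2] gap 0.013529171161095118 q6 2.6
GO shift [ 0.329 -0.048  0.296] turn [ 0.001  0.    -0.039]
```

Emit:
drive_tool:
  deltas:
    - [[0.15, -0.02, 0.1], [0, 0, -0.02], 1]
    - [[0.325, -0.043, 0.2], [0, 0, -0.039], 1]
    - [[0.325, -0.043, 0.25], [0, 0, -0.039], 1]
    - [[0.325, -0.043, 0.25], [0, 0, -0.039], 1]
    - [[0.325, -0.043, 0.25], [0, 0, -0.039], 1]
  newtons: 60

```text
time_s: 7.7
ee_pos: [0.5451, 0.282, 0.1098]
eef_rot: [3.141, 0.0, -0.48]
force: [0.7, 0.5, -1.0]
finger_gap: 0.0138
finger_force: 60.0
```

Run:
```python
from h import *
s=env.capture("scene"); t=env.capture("top")
r=R.from_euler("xyz",np.radians([180,0,-27.6]))
go(np.array([.5465,.2816,.0505])+r.apply([0,.001,0]),-27.6)
p=topix(s,[.5465,.2816,.08])[0].astype(int)
save("s5.png",cv2.resize(s["img"][p[1]-50:p[1]+50,p[0]-65:p[0]+65],(780,600),interpolation=2))
```

```text
t 7.8 pos [0.5456 0.2829 0.1109] rpy [-1.799e+02 -1.000e-01 -2.750e+01] gap 0.013540173248469489 q6 2.44
GO shift [0.007 0.009 0.302] turn [-0.001 -0.001  0.001]
```

View pics/s5.png

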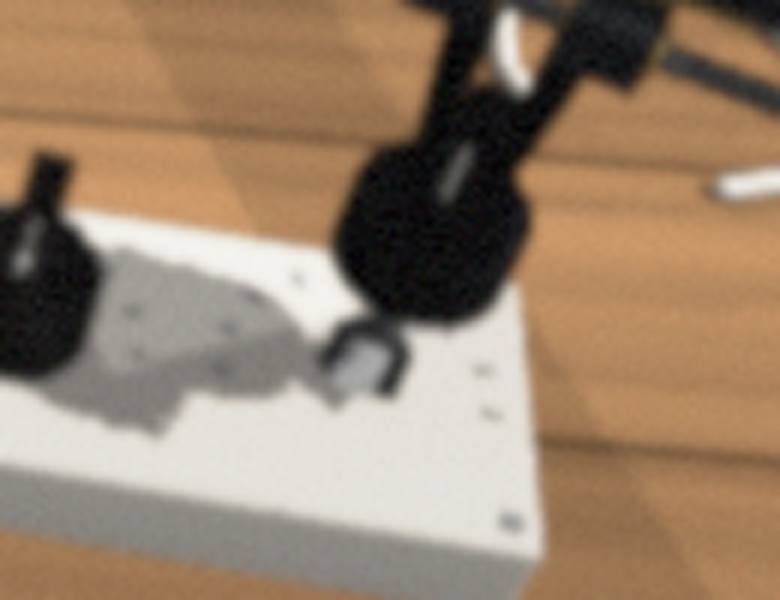

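The scene crop shows the knob body centred at about (432,235), held above the spindle: the D at (372,345), its catch at (360,362). I'll check whether this agrees with my estimate.

Run:
```python
from h import *
s=env.capture("scene"); o=env.get_obs(); p=topix(s,[.5465,.2816,.08])[0].astype(int)-[65,50]
C=lambda P:np.round((topix(s,P)-p)*6)
print("spindle top exp",C([.5465,.2816,.064])); x,y,z=o["ee_pos"]; b=z-.0116
a=np.radians(-27.6);n=np.array([np.cos(a),np.sin(a)])
print("flat centre top",C([.5465+.002*n[0],.2816+.002*n[1],.058]),"catch tip",C([.5465+.012*n[0],.2816+.012*n[1],.052]))
th=np.linspace(0,6.28,60); 
for zz in(b,b+.03):
  q=C(np.c_[x+.026*np.cos(th),y+.026*np.sin(th),0*th+zz]); print("skirt",zz,q.min(0),q.max(0))
im=s["img"]; g=cv2.cvtColor(im,cv2.COLOR_RGB2GRAY)[p[1]:p[1]+100,p[0]:p[0]+130]
for r in (34,38,42,46): 
  k=np.nonzero(g[r,50:95]<60)[0]+50; print(r*6,k.min()*6,k.max()*6+6)
k=np.nonzero(g[25:65,73]<60)[0]+25; print("bottom col 73",k.max()*6+6)
for r in (54,56,58): k=np.nonzero(g[r,48:80]<110)[0]+48; print("sp",r*6,k.min()*6,k.max()*6+6)
```

```text
spindle top exp [[378. 335.]]
flat centre top [[371. 351.]] catch tip [[354. 384.]]
skirt 0.09943965008770213 [328. 197.] [506. 331.]
skirt 0.12943965008770214 [356. 132.] [540. 267.]
204 348 534
228 342 534
252 342 522
276 354 504
bottom col 73 318
sp 324 336 450
sp 336 330 402
sp 348 318 408
```

Emit:
drive_tool:
  deltas:
    - [[0.011, 0.013, 0.05], [0, 0, 0], 1]
    - [[0.011, 0.013, 0.12], [0, 0, 0], 1]
    - [[0.011, 0.013, 0.18], [0, 0, 0], 1]
    - [[0.011, 0.013, 0.21], [0, 0, 0], 1]
    - [[0.011, 0.013, 0.23], [0, 0, 0], 1]
    - [[0.011, 0.013, 0.25], [0, 0, 0], 1]

```text
time_s: 8.45
ee_pos: [0.5498, 0.2794, 0.0621]
eef_rot: [-3.138, -0.006, -0.479]
force: [3.2, -2.5, 12.3]
finger_gap: 0.0134
finger_force: 60.0
```

Emit:
drive_tool:
  deltas:
    - [[0, 0, 0.02], [0, 0, 0], 1]
    - [[0, 0, 0.04], [0, 0, 0], 1]
    - [[0, 0, 0.06], [0, 0, 0], 1]
    - [[0, 0, 0.06], [0, 0, 0], 1]

```text
time_s: 8.85
ee_pos: [0.5482, 0.2796, 0.0515]
eef_rot: [-3.14, -0.003, -0.479]
force: [-2.4, -5.5, 15.8]
finger_gap: 0.0137
finger_force: 60.0
```

Emit:
drive_tool:
  deltas:
    - [[0, 0, 0.02], [0, 0, 0], 1]
    - [[0, 0, 0.02], [0, 0, 0], 1]
    - [[0, 0, 0.02], [0, 0, 0], 1]

```text
time_s: 9.15
ee_pos: [0.5484, 0.2796, 0.0514]
eef_rot: [-3.141, -0.002, -0.479]
force: [-10.9, -8.7, 35.0]
finger_gap: 0.0135
finger_force: 60.0
```

It has hit a firm stop at home height. I'll unload, open and retreat.

Emit:
drive_tool:
  deltas:
    - [[0, 0, -0.03], [0, 0, 0], 1]
    - [[0, 0, -0.03], [0, 0, 0], -0.1]
    - [[0, 0, -0.03], [0, 0, 0], -0.1]
    - [[0, 0, -0.03], [0, 0, 0], -0.1]
    - [[0, 0, -0.03], [0, 0, 0], -0.1]
    - [[0, 0, -0.03], [0, 0, 0], -0.1]
    - [[0, 0, -0.03], [0, 0, 0], -0.1]
    - [[0, 0, -0.15], [0, 0, 0], -0.1]
    - [[0, 0, -0.3], [0, 0, 0], -0.1]
    - [[0, 0, -0.5], [0, 0, 0], -0.1]
    - [[-0.4, 0, -0.6], [0, 0, 0], -0.1]
    - [[-0.4, 0, -0.6], [0, 0, 0], -0.1]
    - [[-0.4, 0, -0.6], [0, 0, 0], -0.1]

```text
time_s: 10.45
ee_pos: [0.4737, 0.3181, 0.1656]
eef_rot: [-3.139, -0.001, -0.476]
force: [0.6, -0.8, 0.1]
finger_gap: 0.052
finger_force: 0.0
```

Run:
```python
from h import *
s=env.capture("scene"); w=env.capture("wrist")
a=cv2.resize(s["img"][190:290,330:470],(400,286)); b=cv2.resize(w["img"][:280,60:460],(400,280))
save("end.png",np.vstack([a,b])); print(env.get_obs()["time_s"],env.get_obs()["finger_gap"])
```

```text
10.55 0.052554895773625016
```

View pics/end.png

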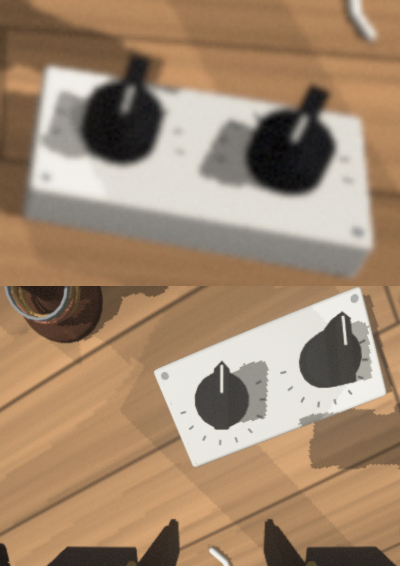

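The knob sits flush like its neighbour (scene (290,150), wrist (221,398)), with its nose along the flat direction and the gripper clear.

```bash
python3 -c "
from h import *
print(env.job_done())"
```

```text
the job is handed in; nothing more can be done
None
```

I pushed the black pointer knob onto the bare spindle down to a firm stop at home height, nose along the flat, let go of it without touching the jar lid, and handed the job in at about 10.6 s.

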